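# Change over the tape dispenser: lever through the zigzag gate, guide flap to 45 degrees

## Task

Set up the tape dispenser for the next cartons: guide its selector lever out of the wide parking bay and through the zigzag gate to the third slot counted from the bay, fully home at the upper end of that slot, and set the exit guide flap beside it to 45 degrees above level so that it stays there. Leave the loose things around the dispenser where they are, and let go of everything at the end.

Things in the scene. Friction and masses are not known exactly. Their poses are not given: they have to be found in the camera images.
- dispenser: Grey bench tape dispenser, fixed on the worktop, 200 wide x 200 deep x 360 mm high, with an exit pod and flap on its right. Origin on the worktop under its middle; +x to its back (away from the robot), +y to its left seen from the robot, +z up; turned up to 9 degrees about z. All offsets below are in its frame, in mm. The lever is at its front under a hood, the flap at y = -170.
- hood_edge (a point): Middle of the hood's front top edge, at [-80, 0, 360]. The hood overhangs the gate: its front face leans out from [-20, y, 260] to [-80, y, 360], y from -100 to 100, so the knob cannot be gripped from straight above: come from the robot's side with the tool tilted 28 to 40 degrees, about along the lever.
- gate_mid (a point): Middle of the steel gate panel, [-54, 0, 128]; its normal leans 35 degrees from vertical toward the robot (-x). The lever's 10 mm round shank runs in its zigzag opening: lanes and columns 14 mm wide. The plate sits in long holes: its whole pattern lies up to 12 mm left or right of nominal, otherwise each time and not measured, so feel for the walls (they are stiff).
- bay_nominal (a point): Middle of the wide parking bay (nominal), at the right end of the gate. Way: left in the lower lane, up column 1; left in the upper lane, down column 2; left in the lower lane, up column 3; left in the upper lane, down column 4. Each lane overruns its column: pushed left, the lever stops at a wall 8 mm past the column's middle; it must come back right by that to swing (2 mm play).
- shaft (a point): Point [0, 0, 50] on the lever's shaft, which runs along dispenser y. The lever slides along this shaft and swings about it. The gate panel is 95 mm from the shaft, the knob's centre 165 mm.
- lever_slide (a joint): Sideways place of the lever, m: 0 at the middle of the panel, growing to the left (+y). It stays where it is left (friction about 1.5 N). Nominal middles, before the plate's offset: column 1 -0.030, column 2 0.000, column 3 0.030, column 4 0.060. The lever starts in the bay at -0.054 to -0.046, right of column 1.
- lever_swing (a joint): Swing of the lever, rad: 0 when square to the panel, positive up the panel (away from the robot). Friction holds it (1.2 N at the knob). Bay and lower lanes: -0.105, upper lanes +0.105 (play 0.02). A slot is the dead end of its column, 7 mm beyond the lane: slots 1 and 3 stop at the top at about +0.20, slots 2 and 4 at the bottom at -0.20; to go on, first come back to the lane.
- knob (a point): Centre of the black barrel knob, 34 mm across, 42 mm long along the lever, 70 mm above the panel. At swing q it is at [-165 sin(0.611 - q), lever_slide, 50 + 165 cos(0.611 - q)] mm. Grip it on its left and right sides (fingers closing along dispenser y); it can then pivot between the pads.
- guide_flap (a joint): Angle of the exit guide flap above level, rad: 0 lies level toward the robot, 1.5 nearly upright; starts at 1.15 to 1.45. An aluminium plate 82 wide x 115 mm long with a friction hinge: it stays where it is left and takes about 3 N at the tab to move.
- flap_hinge (a point): Middle of the flap's hinge, at [-30, -170, 50]; the axis runs along dispenser y.
- flap_tab (a point): Grip point on the flap's black tab, 140 mm from the hinge: at [-30 - 140 cos a, -170, 50 + 140 sin a] mm for flap angle a. The tab is 22 mm wide along y, 12 mm thick, and reaches from 112 to 158 mm from the hinge. Grip it on its left and right sides; it can pivot between the pads. Clear the hood: come with the tool tilted 28 to 40 degrees.
- carton_a: Loose bystander: upright cardboard carton, 66 x 132 x 100 mm, left of the dispenser; origin at the centre of its underside.
- tape_roll: Loose bystander: brown paper tape roll standing on end, 69 mm across, 61 mm high; origin at the centre of its underside.
- notes: Loose bystander: yellow note block, 77 x 77 x 29 mm, in front of the dispenser; origin at the centre of its underside.
- carton_b: Loose bystander: small cardboard carton, 48 x 75 x 32 mm, right of the flap; origin at the centre of its underside.

How it is judged:
At the end, for the whole second after the job is handed in: The lever is at rest in the third slot from the parking bay (lever_slide 0.015 to 0.045), home at its upper end (lever_swing above 0.15; the stop is at about 0.20), and the guide flap stands still at 45 degrees above level within 6 degrees (0.68 to 0.89 rad) (value of joint lever_slide between 0.015 and 0.045 m and value of joint lever_swing above 0.15 rad and value of joint guide_flap between 0.68 and 0.89 rad and velocity of joint lever_slide between -0.01 and 0.01 m/s and velocity of joint lever_swing between -0.05 and 0.05 rad/s and velocity of joint guide_flap between -0.05 and 0.05 rad/s); the robot touches nothing.
It fails at once if a loose bystander (carton_a) is shifted by more than 25 mm (distance of carton_a from where it was at the start of the episode above 0.025 m).
It fails at once if a loose bystander (tape_roll) is shifted by more than 25 mm (distance of tape_roll from where it was at the start of the episode above 0.025 m).
It fails at once if a loose bystander (notes) is shifted by more than 25 mm (distance of notes from where it was at the start of the episode above 0.025 m).
It fails at once if a loose bystander (carton_b) is shifted by more than 25 mm (distance of carton_b from where it was at the start of the episode above 0.025 m).
It also fails if it takes over 59 s, if anything falls off the work surface, if the arm or the gripper's body presses on something with over 40 N, if the wrist force passes 120 N, or if a joint passes its speed limit or range.

## Robot

A 7-joint arm with a two-finger parallel gripper is mounted at the origin on a cart in front of the work surface, level with it; the furniture and walls round the work are solid. World frame = base frame: x ahead of the robot, y to its left, z up, the work surface at z = 0. Lengths are in m, angles in rad, forces in N, time in s.
With the tool pointing down it reaches from about 0.425 to 0.925 m from the base axis. Payload 6.8 kg.
Tool frame: the origin (TCP) lies on the front face of the gripper's body, between the roots of the fingers; the fingertips stand 73 mm ahead of it and the grasp point (between the pads) lies 54 mm ahead of it (env.nose_length is the distance from the TCP to the fingertips, in m); z points along the fingers, y is the line along which they close (so a half turn about z gives the same grasp; the last joint's range is limited). The gripper opens to 85 mm and grips with 20 to 120 N. Pads are 22 mm wide; open, the fingers measure 114 mm over their backs; the gripper's body (76 mm by 85 mm) begins 54 mm behind the grasp point. The pads swing forward as they close: fully open they stand 13 mm farther back than shut.
Start: joints at [-1.32, 0.477, 0.022, 1.555, -0.011, 1.109, -0.083], TCP at [0.237, 0.632, 0.304] pointing down, gripper open.
Joint ranges: [-2.96, 2.96], [-0.34, 2.1], [-1.41, 1.46], [0.24, 2.44], [-1.37, 4.51], [0.17, 1.92], [-2.96, 2.96]. Speed limits (rad/s): [2.39, 2.39, 3.14, 3.14, 3.14, 3.14, 3.14].

## Interface

Orientations are given as a unit quaternion [w, x, y, z].
In Python, from cell import env, kin, camera, calibration, job gives the robot as it stands. The module is installed in compiled form; this text tells all that it offers. Calls block until the motion is done:
- env.reach(position, orientation): joint-space move of the TCP to a pose.
- env.movel(position, velocity=0.15, rot=None, stop_force=None): straight line of the TCP; rot=None keeps the orientation; velocity is the mean speed in m/s. With stop_force (N) it stops when the force on the tool has changed by that much, and returns True; else False.
- env.goto_joints(angles): joint-space move.
- env.grip(opening, f_grip=None): finger opening in m; f_grip is the grip in N (None keeps the last); returns when the fingers have stopped.
- env.dwell(seconds).
- kin.inverse_kinematics(position, orientation): joint angles nearest the present ones, or None.
- env.get_state(): the state.
- camera(name): name is "side" or "top"; returns (picture, depth): 400x640x3 uint8, blue, green, red; 400x640 float32, m along the optical axis (not along the pixel's ray), 0 where there is no reading.
- calibration(name): a dict with "fx", "fy", "cx", "cy" (pixels), "rvec" (rotation vector, rad) and "tvec" (3), from world to camera coordinates, as OpenCV has them. Camera axes: x right, y down, z forward; pixel columns grow to the right and rows downward; lengths in m; the calibration is good to about 2 mm. A picture is of the moment at which its call begins. calibration takes no time and is no camera call.
A pose or a line that the arm cannot do raises env.PlanningError and nothing moves.
- job.job_done(): hands the job in; it is judged then, once.
The state is a dict: "time": time; "qpos": joint angles; "joint_velocities": joint speeds; "joint_torque": joint torques, N m; "tcp_pos": TCP position; "orientation": TCP orientation; "force": force on the tool from outside, world axes, zero at the start; "torque": the same for the moment, N m; "opening": finger opening in m; "gripper_force": force on a finger pad.
Only numpy, scipy, OpenCV 4.12 (cv2) and the standard library are available. Lean on these libraries where they do the work, as an engineer would, in place of code of your own. Each camera call takes 0.05 s, during which the arm holds its last target. There are 200 camera calls.

## Working session

There is one attempt and no reset: what is moved stays moved. The work goes in short steps, each a Python script; the robot and the scene stay as the last script left them, time stands still between calls to the robot, and variables do not carry over. Pictures are saved under pics/ and viewed, at most 10 in all, crops included, and the job is handed in when it is done.

```bash
mkdir -p pics; ls; python3 - <<'E'
from cell import env,kin,camera,calibration,job
import cv2,numpy as np
for n in("side","top"):
    p,d=camera(n); cv2.imwrite(f"pics/{n}0.png",p); np.save(f"pics/{n}0.npy",d); print(n,calibration(n))
s=env.get_state();print(s)
E
```

```text
pics
side {'fx': 404.2236292225693, 'fy': 404.2236292225693, 'cx': 317.9260656925741, 'cy': 195.2207530134329, 'rvec': array([ 2.25916092, -0.40025612,  0.20766543]), 'tvec': array([-0.52634793,  0.3730509 ,  0.95643461])}
top {'fx': 469.3508862216577, 'fy': 469.3508862216577, 'cx': 315.39750702506234, 'cy': 196.1654389178382, 'rvec': array([ 2.13094187, -2.1014967 ,  0.19243215]), 'tvec': array([0.11430286, 0.61620168, 1.44123723])}
{'time': 0.1, 'qpos': array([-1.32010997,  0.47772082,  0.02236884,  1.55633711, -0.01148874,
        1.10930344, -0.08308674]), 'joint_velocities': array([ 0.00029706, -0.00114026, -0.00035314, -0.00187139, -0.00139654,
       -0.0011403 ,  0.00110354]), 'joint_torque': array([ 4.38737581e-03, -5.97753775e+01,  1.61387376e+00, -2.81953239e+01,
        1.28676061e-02,  4.97130502e-03,  1.29593752e-05]), 'tcp_pos': array([0.23689335, 0.63162895, 0.30302762]), 'orientation': array([-7.63140934e-05,  1.78424985e-01,  9.83953176e-01, -8.16529751e-04]), 'force': array([-0.03255377,  0.62196813,  0.67208756]), 'torque': array([0.06246897, 0.0316669 , 0.00066594]), 'gripper_force': 0.0, 'opening': 0.0851860642431253}
```

View pics/side0.png

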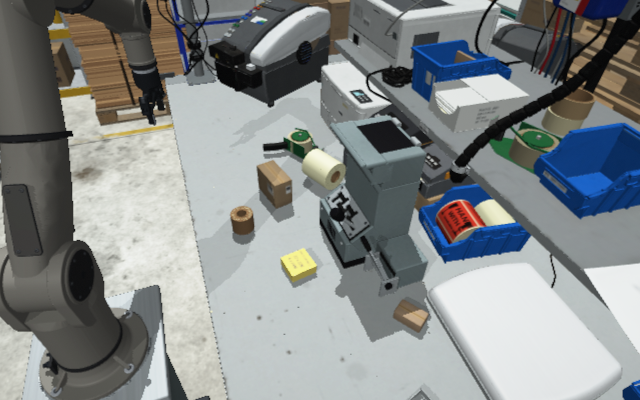

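View pics/top0.png

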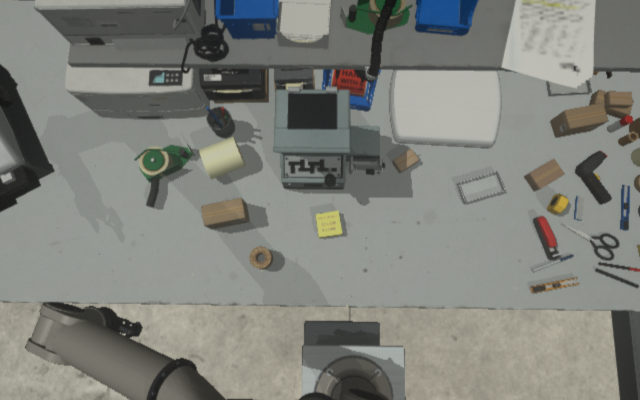

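The side picture shows the dispenser at about (375,200), the knob near (337,213) and the flap tab near (389,285). In the top picture the dispenser spans cols 275–350 and rows 88–188, with the knob near (330,180). Next I'll get its pose from depth.

```bash
cat > h.py <<'E'
import cv2,numpy as np
from cell import env,kin,camera,calibration,job
def cloud(n,d):
    c=calibration(n);R=cv2.Rodrigues(c["rvec"])[0];v,u=np.mgrid[:400,:640]
    P=np.stack([(u-c["cx"])/c["fx"]*d,(v-c["cy"])/c["fy"]*d,d],-1)-c["tvec"]
    return P@R
def proj(n,P):
    c=calibration(n);return cv2.projectPoints(np.array(P,float).reshape(-1,1,3),c["rvec"],c["tvec"],np.array([[c["fx"],0,c["cx"]],[0,c["fy"],c["cy"]],[0,0,1]]),None)[0][:,0]
E
python3 - <<'E'
from h import *
for n in("top","side"):
    d=np.load(f"pics/{n}0.npy");P=cloud(n,d)
    m=(abs(P[...,2]-.36)<.012)&(d>0)
    v,u=np.mgrid[:400,:640]
    m&=(u>260)&(u<430)&(v>70)&(v<200)&(P[...,0]>.4)&(P[...,0]<1)
    Q=P[m];print(n,len(Q),np.median(Q[:,2]))
    r=cv2.minAreaRect(Q[:,:2].astype(np.float32)*1000);print(r,cv2.boxPoints(r))
    # front edge: per-y-bin min x
    ys=np.arange(Q[:,1].min()+.01,Q[:,1].max()-.01,.006)
    e=np.array([[y,Q[abs(Q[:,1]-y)<.003][:,0].min()] for y in ys if (abs(Q[:,1]-y)<.003).any()])
    f=np.polyfit(e[:,0],e[:,1],1);print(f,np.degrees(np.arctan(f[0])),np.std(np.polyval(f,e[:,0])-e[:,1]))
t=cv2.imread("pics/top0.png")[80:200,260:420];cv2.imwrite("pics/topc.png",cv2.resize(t,None,fx=5,fy=5,interpolation=cv2.INTER_CUBIC))
t=cv2.imread("pics/side0.png")[110:310,310:450];cv2.imwrite("pics/sidec.png",cv2.resize(t,None,fx=3,fy=3,interpolation=cv2.INTER_CUBIC))
E
```

```text
top 4900 0.3626799780728241
((787.2308349609375, 93.09553527832031), (234.68711853027344, 276.2774658203125), 0.36856314539909363) [[669.0011   230.4766  ]
 [670.7783   -45.79517 ]
 [905.4606   -44.285522]
 [903.68335  231.98624 ]]
[-0.70169103  0.77359802] -35.056994628968 0.051981227974515334
side 4625 0.36107466799325344
((846.1964721679688, 236.26300048828125), (539.7625732421875, 258.6971435546875), 50.5385856628418) [[ 574.8072    110.10896 ]
 [ 774.5351    -54.308167]
 [1117.5857    362.41705 ]
 [ 917.85785   526.83417 ]]
[0.74299744 0.61078245] 36.612254328268605 0.06308266155215969
```

View pics/topc.png

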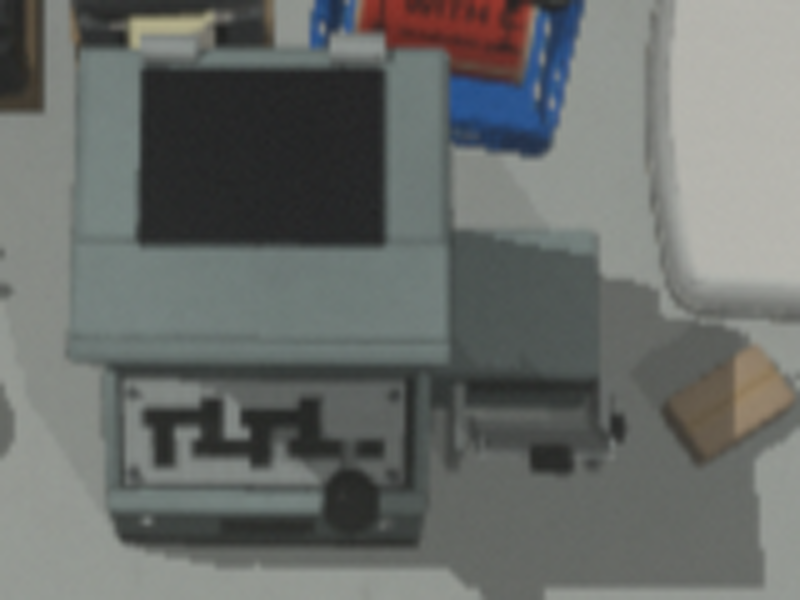

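View pics/sidec.png

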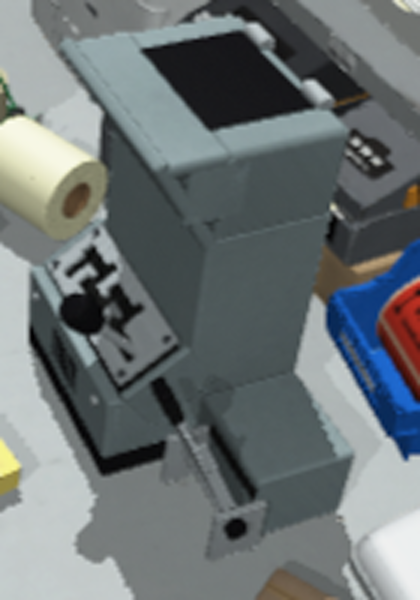

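The top crop shows the hood's front edge from about (274,151) to (350,152) in full-image pixels, the knob at about (330,180) and the flap tab at about (370,171). I'll fit the pose to these.

```bash
python3 - <<'E'
from h import *
c=calibration("top");R=cv2.Rodrigues(c["rvec"])[0]
def at(u,v,z):
    r=R.T@np.array([(u-c["cx"])/c["fx"],(v-c["cy"])/c["fy"],1]);o=-R.T@c["tvec"];return o+r*(z-o[2])/r[2]
for u,v,z in[(273.5,151.5,.36),(349.7,152,.36),(330.2,180,.185),(370.4,171.6,.18)]:print(np.round(at(u,v,z),4))
d=np.load("pics/top0.npy");P=cloud("top",d)
m=(abs(P[...,2]-.36)<.012)&(d>0);m[:, :268]=0;m[:,356:]=0;m[:85]=0;m[158:]=0
Q=P[m];ys=np.arange(np.percentile(Q[:,1],3),np.percentile(Q[:,1],97),.006)
e=np.array([[y,Q[abs(Q[:,1]-y)<.004][:,0].min()] for y in ys])
f=np.polyfit(e[:,0],e[:,1],1);print(f,np.degrees(np.arctan(f[0])),Q.min(0),Q.max(0))
print(np.round(d[145:158:1,310],3),np.round(P[145:158,310],3))
# side edges
for lo in (1,):
  xs=np.arange(.70,.82,.006);l=np.array([[x,*np.percentile(Q[abs(Q[:,0]-x)<.004][:,1],[0,100])] for x in xs])
  for k in(1,2):
    g=np.polyfit(l[:,0],l[:,k],1);print("side",g,np.degrees(np.arctan(g[0])))
# knob & bystanders in top depth
print(np.round(P[178:183,326:335,:].reshape(-1,9,3)[2],3))
print(np.round(P[171,366:376],3))
D=np.load("pics/side0.npy");S=cloud("side",D);print(np.round(S[213,333:342],3));print(np.round(S[285,384:394],3))
E
```

```text
[0.673  0.2299 0.36  ]
[0.6741 0.0322 0.36  ]
[0.6393 0.0785 0.185 ]
[ 0.6675 -0.0405  0.18  ]
[4.64764494e-04 6.71192261e-01] 0.026629042038796957 [0.67008116 0.03080878 0.35053256] [0.85221329 0.23149061 0.37166221]
[1.218 1.212 1.217 1.214 1.21  1.21  1.218 1.214 1.427 1.442 1.452 1.43
 1.439] [[0.691 0.135 0.363]
 [0.687 0.135 0.368]
 [0.685 0.135 0.363]
 [0.682 0.135 0.365]
 [0.678 0.135 0.368]
 [0.676 0.135 0.368]
 [0.676 0.135 0.36 ]
 [0.672 0.135 0.363]
 [0.729 0.14  0.158]
 [0.73  0.14  0.142]
 [0.73  0.141 0.132]
 [0.721 0.14  0.152]
 [0.72  0.14  0.144]]
side [0.03138456 0.00916228] 1.7976128032515424
side [0.00582208 0.22547481] 0.3335770732049325
[[0.636 0.091 0.2  ]
 [0.636 0.088 0.2  ]
 [0.637 0.085 0.197]
 [0.637 0.082 0.196]
 [0.638 0.079 0.193]
 [0.637 0.076 0.196]
 [0.635 0.074 0.204]
 [0.638 0.07  0.193]
 [0.636 0.068 0.199]]
[[ 0.669 -0.027  0.18 ]
 [ 0.665 -0.029  0.197]
 [ 0.665 -0.032  0.198]
 [ 0.664 -0.034  0.203]
 [ 0.665 -0.037  0.197]
 [ 0.666 -0.041  0.194]
 [ 0.666 -0.044  0.195]
 [ 0.665 -0.046  0.2  ]
 [ 0.666 -0.049  0.195]
 [ 0.676 -0.057  0.154]]
[[0.629 0.075 0.189]
 [0.63  0.072 0.192]
 [0.632 0.07  0.194]
 [0.634 0.068 0.194]
 [0.638 0.069 0.192]
 [0.64  0.069 0.192]
 [0.645 0.072 0.188]
 [0.646 0.068 0.191]
 [0.65  0.071 0.186]]
[[ 0.712 -0.09   0.052]
 [ 0.711 -0.095  0.059]
 [ 0.714 -0.095  0.057]
 [ 0.715 -0.098  0.06 ]
 [ 0.719 -0.097  0.058]
 [ 0.719 -0.101  0.062]
 [ 0.725 -0.098  0.056]
 [ 0.727 -0.099  0.057]
 [ 0.738 -0.09   0.04 ]
 [ 0.743 -0.087  0.035]]
```

```bash
cat >> h.py <<'E'
from scipy.spatial.transform import Rotation as Ro
O=np.array([.753,.131,0.]);YAW=Ro.from_euler('z',.2,degrees=True)
T=np.radians(35);ZL=np.array([np.sin(T),0,-np.cos(T)])
_y=np.array([0,1.,0]);M=YAW*Ro.from_matrix(np.c_[np.cross(_y,ZL),_y,ZL])
QT=np.roll(M.as_quat(),1);Z=YAW.apply(ZL);Y=YAW.apply(_y)
def W(p):return O+YAW.apply(np.array(p))
def knob(s,q):return W([-.165*np.sin(.611-q),s,.05+.165*np.cos(.611-q)])
def tab(a,r=.143):return W([-.03-r*np.cos(a),-.17,.05+r*np.sin(a)])
def tcp(g,back=0):return g-(.054+back)*Z
def rel():  # estimated (slide, swing) from the TCP
    p=YAW.inv().apply(env.get_state()["tcp_pos"]+.054*Z-O)
    return p[1],.611-np.arctan2(-p[0],p[2]-.05),np.hypot(p[0],p[2]-.05)
def rep(m=""):
    s=env.get_state();print(m,"t%.2f"%s["time"],"slide %.4f swing %.3f r %.4f"%rel(),"F",np.round(YAW.inv().apply(s["force"]),1),"op %.4f gf %.0f"%(s["opening"],s["gripper_force"]),flush=True)
E
python3 - <<'E'
from h import *
print(proj("top",[W([-.054,0,.128]),W([-.054,.03,.128]),knob(-.05,-.105),tab(1.2,.14)]),proj("side",[knob(-.05,-.105),tab(1.2,.14)]))
for g in(knob(-.05,-.105),knob(.03,.2),tab(1.3),tab(.785)):
    print(kin.inverse_kinematics(tcp(g,.1),QT) is not None,kin.inverse_kinematics(tcp(g),QT))
g=knob(-.051,-.105)
env.reach(tcp(g,.11),QT);rep("pre")
env.grip(.065)
env.movel(tcp(g,0),.15,stop_force=10);rep("at")
p,d=camera("top");cv2.imwrite("pics/top1.png",cv2.resize(p[120:220,270:400],None,fx=5,fy=5))
p,d=camera("side");cv2.imwrite("pics/side1.png",cv2.resize(p[130:300,270:430],None,fx=3,fy=3))
E
```

```text
[[313.03419809 165.09307034]
 [303.32777305 165.00892622]
 [329.43196843 178.96325681]
 [370.00614142 169.80517402]] [[337.50556043 214.45701766]
 [366.84343021 241.78860784]]
True [-0.32728118  0.33574267  0.0318171   2.14170894  1.13256984  0.1748028
  0.19534611]
True [-0.66594973  0.38797512  0.30413085  2.00400149  0.54170589  0.2317461
  0.6627943 ]
True [ 0.28115427  0.39138939 -0.39369412  2.03066065  0.92138271  0.21038473
  0.67802137]
True [ 0.44108813  0.39914139 -0.57597981  2.18255281  1.60240352  0.22846672
  0.01452767]
pre t2.42 slide -0.0499 swing -0.062 r 0.2746 F [-0.5  0.5 -0.1] op 0.0855 gf 0
at t4.27 slide -0.0510 swing -0.106 r 0.1649 F [ 1.2 -0.9 -0.1] op 0.0649 gf 0
```

View crop.

View pics/side1.png

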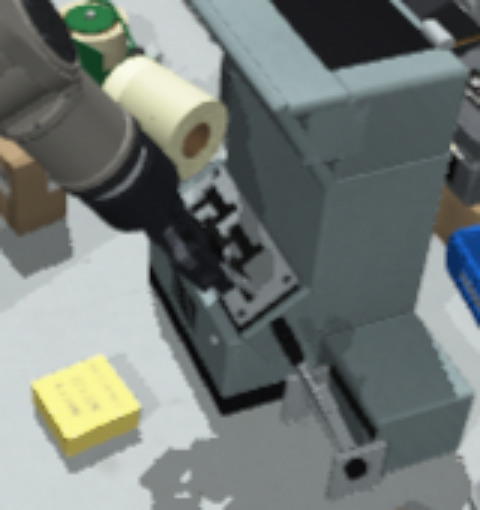

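The fingers straddle the knob, at about (215,275) in the crop, and clear the hood. I'll grip and feel left for the wall.

```bash
cat >> h.py <<'E'
def go(ds=0,dq=0,stop=8,v=.04,m=""):
    """move the knob by ds along the shaft, dq (rad) about it, keeping its measured radius"""
    s,q,r=rel();t=W([-.165*np.sin(.611-q-dq),s+ds,.05+.165*np.cos(.611-q-dq)])
    if dq==0:t=env.get_state()["tcp_pos"]+ds*Y
    else:t=tcp(t)
    h=env.movel(t,v,stop_force=stop);rep(f"{m} hit={h}");return h
E
python3 - <<'E'
from h import *
env.grip(.03,50);rep("grip")
h=go(ds=.055,m="left")
E
```

```text
grip t4.77 slide -0.0505 swing -0.104 r 0.1654 F [-4.4  1.   4.6] op 0.0314 gf 49
left hit=True t5.67 slide -0.0169 swing -0.106 r 0.1654 F [-2.9 -2.4  4.8] op 0.0316 gf 49
```

```bash
python3 - <<'E'
from h import *
go(ds=.006,stop=12,v=.02,m="left again")
s0=rel()[0]
go(ds=-.008-(s0+.0169),stop=12,m="back")
h=go(dq=.33,stop=12,m="up")
E
```

```text
left again hit=False t6.12 slide -0.0156 swing -0.105 r 0.1654 F [-4.8 -8.9  7. ] op 0.0318 gf 50
back hit=True t6.41 slide -0.0196 swing -0.106 r 0.1655 F [-1.8  0.3  3.2] op 0.0319 gf 49
up hit=True t6.78 slide -0.0193 swing -0.097 r 0.1654 F [-4.9  0.9  4.6] op 0.0315 gf 50
```

```bash
cat >> h.py <<'E'
def to(s,q,stop=12,v=.04,m=""):
    g=W([-.1654*np.sin(.611-q),s,.05+.1654*np.cos(.611-q)])
    h=env.movel(tcp(g),v,stop_force=stop);rep(f"{m} hit={h}");return h
E
python3 - <<'E'
from h import *
to(-.0252,-.105,m="col1")
h=to(-.0252,.0,m="up")
if not h: to(-.0252,.24,m="up2",stop=10)
E
```

```text
col1 hit=False t7.08 slide -0.0251 swing -0.105 r 0.1654 F [-2.   0.4  3.5] op 0.0317 gf 50
up hit=False t7.66 slide -0.0252 swing -0.004 r 0.1653 F [-4.1  1.6  4.1] op 0.0318 gf 50
up2 hit=True t8.03 slide -0.0250 swing 0.025 r 0.1652 F [-5.7  0.4  6.2] op 0.0317 gf 50
```

```bash
python3 - <<'E'
from h import *
for q in(.08,.13,.18,.23):
    if to(-.0252,q,m="up %.2f"%q,stop=12,v=.03):break
E
```

```text
up 0.08 hit=False t8.51 slide -0.0253 swing 0.077 r 0.1653 F [-4.2  1.   3.4] op 0.0315 gf 50
up 0.13 hit=False t8.93 slide -0.0253 swing 0.129 r 0.1653 F [-4.9  0.5  2.8] op 0.0318 gf 50
up 0.18 hit=False t9.36 slide -0.0253 swing 0.180 r 0.1653 F [-3.5  0.2  2.8] op 0.0318 gf 50
up 0.23 hit=True t9.65 slide -0.0251 swing 0.211 r 0.1653 F [-7.9  0.1  6.6] op 0.0318 gf 51
```

```bash
python3 - <<'E'
from h import *
to(-.0252,.110,stop=None,m="lane")
to(.020,.110,stop=10,m="left")
to(.0128,.110,stop=None,m="ease")
to(.005,.110,stop=None,m="col2")
for q in(.05,0,-.05,-.1):
    if to(.005,q,m="down %.2f"%q,v=.04):break
E
```

```text
lane hit=False t10.20 slide -0.0252 swing 0.108 r 0.1652 F [ 0.1  0.1 -0.4] op 0.0312 gf 50
left hit=True t11.15 slide 0.0134 swing 0.109 r 0.1652 F [-2.5 -2.6  4.2] op 0.0320 gf 50
ease hit=False t11.40 slide 0.0133 swing 0.110 r 0.1653 F [ 1.  -0.5 -1.8] op 0.0317 gf 51
col2 hit=False t11.74 slide 0.0047 swing 0.110 r 0.1653 F [ 2.2  0.9 -2.9] op 0.0318 gf 51
down 0.05 hit=False t12.14 slide 0.0047 swing 0.049 r 0.1653 F [ 3.6 -0.5 -4.1] op 0.0317 gf 51
down 0.00 hit=False t12.50 slide 0.0048 swing 0.000 r 0.1654 F [ 3.5 -0.5 -3.8] op 0.0321 gf 51
down -0.05 hit=False t12.86 slide 0.0048 swing -0.049 r 0.1654 F [ 4.3 -2.  -3.6] op 0.0316 gf 51
down -0.10 hit=False t13.22 slide 0.0049 swing -0.099 r 0.1654 F [ 2.6 -0.2 -3.4] op 0.0318 gf 51
```

```bash
python3 - <<'E'
from h import *
to(.050,-.100,stop=10,m="left")
to(.035,-.100,stop=None,m="col3")
for q in(-.05,0,.05,.10,.15,.19,.235):
    if to(.035,q,m="up %.2f"%q,v=.04):break
E
```

```text
left hit=True t14.16 slide 0.0439 swing -0.101 r 0.1653 F [-1.8 -1.5  4.5] op 0.0319 gf 52
col3 hit=False t14.50 slide 0.0353 swing -0.100 r 0.1654 F [ 2.7  0.4 -1.6] op 0.0317 gf 51
up -0.05 hit=False t14.86 slide 0.0353 swing -0.054 r 0.1654 F [-1.2  1.4 -1. ] op 0.0316 gf 52
up 0.00 hit=False t15.22 slide 0.0351 swing -0.002 r 0.1654 F [-2.1  0.8 -0.4] op 0.0318 gf 52
up 0.05 hit=False t15.57 slide 0.0349 swing 0.050 r 0.1654 F [-2.9  0.9 -0.3] op 0.0319 gf 52
up 0.10 hit=False t15.93 slide 0.0348 swing 0.100 r 0.1654 F [-2.7  0.1  0.9] op 0.0317 gf 52
up 0.15 hit=False t16.29 slide 0.0349 swing 0.151 r 0.1654 F [-2.6  0.1  1. ] op 0.0318 gf 52
up 0.19 hit=False t16.61 slide 0.0349 swing 0.191 r 0.1655 F [-2.6  0.3  1.9] op 0.0317 gf 52
up 0.23 hit=True t16.83 slide 0.0352 swing 0.214 r 0.1653 F [-7.5 -0.1  7.5] op 0.0318 gf 53
```

```bash
python3 - <<'E'
from h import *
to(.035,.208,stop=None,m="ease")
env.grip(.06)
p=env.get_state()["tcp_pos"];env.movel(p-.11*Z,.2);rep("out")
env.movel(tcp(tab(1.2),.11),.25);rep("flap pre")
c=[]
for n,(a,b,x,y) in dict(top=(140,200,280,400),side=(170,300,320,440)).items():
    p,d=camera(n);k=5 if n=="top" else 4
    q=cv2.resize(p[a:b,x:y],None,fx=k,fy=k,interpolation=cv2.INTER_CUBIC)
    for al,col in((1.1,(0,0,255)),(1.2,(0,255,0)),(1.3,(255,0,0)),(1.4,(0,255,255))):
        for u,v in proj(n,[tab(al,.158)]):cv2.circle(q,(int((u-x+.5)*k),int((v-y*0-a+.5)*k)),3,col,-1)
    u,v=proj(n,[knob(.035,.2)+[0,0,0]])[0];cv2.circle(q,(int((u-x+.5)*k),int((v-a+.5)*k)),4,(255,0,255),-1)
    c.append(cv2.copyMakeBorder(q,0,0,0,max(0,600-q.shape[1]),0))
cv2.imwrite("pics/f1.png",cv2.resize(np.vstack(c),None,fx=.7,fy=.7))
E
```

```text
ease hit=False t17.08 slide 0.0350 swing 0.210 r 0.1655 F [-0.9  0.5 -0.3] op 0.0319 gf 52
out t18.17 slide 0.0345 swing 0.125 r 0.2735 F [ 0.3 -0.5  0.4] op 0.0600 gf 0
flap pre t19.14 slide -0.1695 swing 0.035 r 0.2657 F [-0.1  0.6  0.1] op 0.0600 gf 0
```

View pics/f1.png

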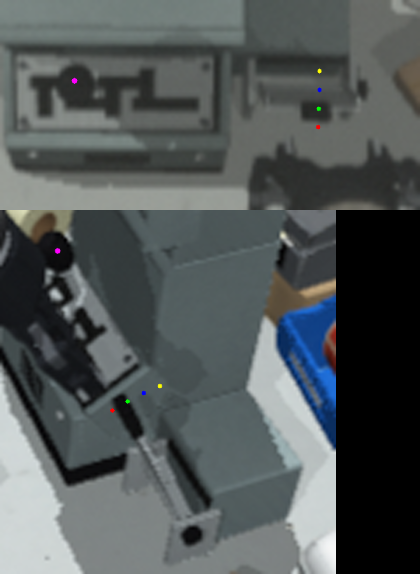

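The top view shows the lever in slot 3 at the top, with the magenta marker on the knob. The flap tab tip matches the green dot, which puts the flap at about 1.19 rad. I'll grip the tab.

```bash
cat >> h.py <<'E'
def flap(m=""):
    s=env.get_state();p=YAW.inv().apply(s["tcp_pos"]+.054*Z-O)-[-.03,0,.05]
    print(m,"t%.2f"%s["time"],"a %.3f r %.4f"%(np.arctan2(p[2],-p[0]),np.hypot(p[0],p[2])),"y %.4f"%p[1],"F",np.round(s["force"],1),"op %.4f gf %.0f"%(s["opening"],s["gripper_force"]),flush=True)
E
python3 - <<'E'
from h import *
h=env.movel(tcp(tab(1.19,.145)),.12,stop_force=10);flap(f"at {h}")
if not h:
    env.grip(.015,40);flap("grip")
    if env.get_state()["opening"]>.018:
        for a in(1.08,.98,.88,.785):
            h=env.movel(tcp(tab(a,.145)),.06,stop_force=20);flap(f"{a} {h}")
            if h:break
    p,d=camera("side");cv2.imwrite("pics/s3.png",cv2.resize(p[170:300,300:440],None,fx=4,fy=4,interpolation=cv2.INTER_CUBIC))
E
```

```text
at False t20.46 a 1.189 r 0.1448 y -0.1699 F [ 0.1 -0.5 -0.4] op 0.0600 gf 0
grip t20.88 a 1.194 r 0.1456 y -0.1683 F [-4.3  4.1  5.6] op 0.0214 gf 40
1.08 False t21.30 a 1.089 r 0.1456 y -0.1683 F [-3.6  5.5  6. ] op 0.0211 gf 41
0.98 False t21.69 a 0.990 r 0.1456 y -0.1683 F [-3.6  4.1  6.9] op 0.0217 gf 41
0.88 False t22.08 a 0.888 r 0.1454 y -0.1683 F [-4.7  4.1  8.9] op 0.0216 gf 41
0.785 False t22.47 a 0.791 r 0.1452 y -0.1683 F [-4.3  4.5  7.5] op 0.0211 gf 41
```

View pics/s3.png

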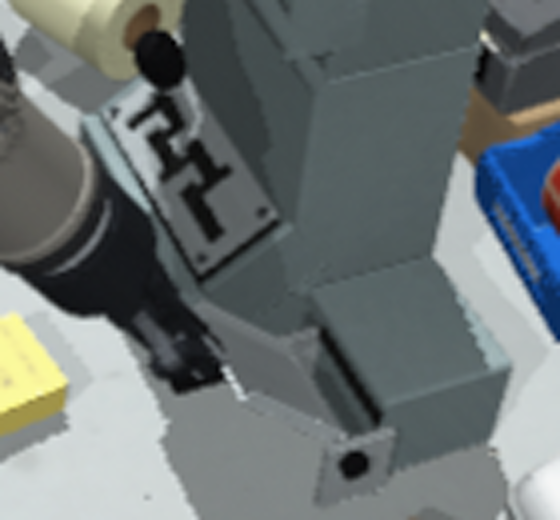

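The flap has come down with the gripper and its near edge sits at about (230,380). I'll release, back off and check the angle.

```bash
python3 - <<'E'
from h import *
env.grip(.06);flap("rel")
p=env.get_state()["tcp_pos"];env.movel(p-.12*Z,.12);env.movel(env.get_state()["tcp_pos"]+np.array([-.06,0,.12]),.2);flap("out")
c=[]
for n,(a,b,x,y) in dict(top=(140,200,280,400),side=(170,300,300,440)).items():
    p,d=camera(n);k=5 if n=="top" else 4
    q=cv2.resize(p[a:b,x:y],None,fx=k,fy=k,interpolation=cv2.INTER_CUBIC)
    for al,col in((.68,(0,0,255)),(.785,(0,255,0)),(.89,(255,0,0))):
        for u,v in proj(n,[tab(al,.158)]):cv2.circle(q,(int((u-x+.5)*k),int((v-a+.5)*k)),3,col,-1)
    u,v=proj(n,[knob(.035,.2)])[0];cv2.circle(q,(int((u-x+.5)*k),int((v-a+.5)*k)),4,(255,0,255),-1)
    c.append(cv2.copyMakeBorder(q,0,0,0,max(0,600-q.shape[1]),0))
    P=cloud(n,d);L=YAW.inv().apply((P[d>0]-O).reshape(-1,3))
    r=np.c_[-.03-L[:,0],L[:,2]-.05];R=np.hypot(*r.T)
    m=(abs(L[:,1]+.17)<.038)&(R>.03)&(R<.112)&(r[:,0]>.01)&(r[:,1]>0)
    print(n,m.sum(),"plate angle",np.percentile(np.arctan2(r[m,1],r[m,0]),[25,50,75]), np.polyfit(r[m,0],r[m,1],1) if m.sum()>5 else "")
cv2.imwrite("pics/f2.png",cv2.resize(np.vstack(c),None,fx=.7,fy=.7))
E
```

```text
rel t22.98 a 0.783 r 0.1449 y -0.1706 F [ 0.5 -0.5 -0.5] op 0.0601 gf 0
out t25.27 a 0.943 r 0.3945 y -0.1704 F [-1.5  0.4 -0.5] op 0.0605 gf 0
top 332 plate angle [0.78398942 0.80041884 0.81938632] [0.99601642 0.00188911]
side 240 plate angle [0.78487351 0.79095201 0.79732681] [1.01256848e+00 4.61163876e-04]
```

View pics/f2.png

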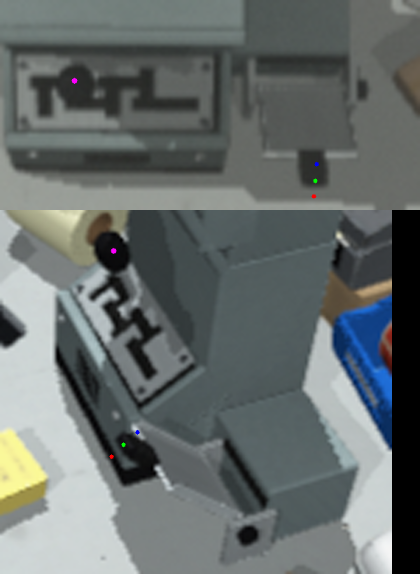

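The flap measures about 0.79 rad in both views, and the knob is still on its slot‑3 marker. The gripper is clear, so I'm handing in.

```bash
python3 -c "
from cell import env,job
print(job.job_done())"
```

```text
the job is handed in; nothing more can be done
None
```

I handed the job in at about 25 s: the lever is home at the top of slot 3 (slide about 0.035 m, swing about 0.20 rad), the flap stands at about 0.79 rad (45°), and the gripper has let go and is clear; the arm met nothing unexpected, though I did not re-measure the loose items, and the hand-in call returned no verdict.

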